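# Slide a specimen plate home and clamp it

## Robot

A 6-joint arm with a two-finger parallel gripper is mounted at the origin on the work surface. World frame = base frame: x ahead of the robot, y to its left, z up, the work surface at z = 0. Lengths are in mm, angles in rad, forces in N, time in s.
With the tool pointing down it reaches from about 275 to 825 mm from the base axis. Payload 4.9 kg.
Tool frame: the origin (TCP) lies at the very end of the fingers, on their centre line; the grasp point (between the pads) lies 19 mm behind it; z points along the fingers, y is the line along which they close (so a half turn about z gives the same grasp; the last joint's range is limited). The gripper opens to 85 mm and grips with 20 to 120 N. Pads are 22 mm wide; open, the fingers measure 114 mm over their backs; the gripper's body (76 mm by 85 mm) begins 54 mm behind the grasp point. The pads swing forward as they close: fully open they stand 13 mm farther back than shut.
Start: joints at [-1.333, 0.326, -0.193, 1.052, 0, 1.437], TCP at [199.824, -512.434, 231.281] pointing down, gripper open.
Joint ranges: [-2.65, 2.65], [-0.97, 1.79], [-1.3, 1.35], [-1.93, 2.1], [-1.47, 1.37], [-3.14, 3.14]. Speed limits (rad/s): [2.57, 2.57, 3.14, 3.14, 3.14, 3.14].

## Interface

Orientations are given as [roll, pitch, yaw] about the fixed x, y, z axes, in that order (R = Rz(yaw) Ry(pitch) Rx(roll)).
In Python, from plant import manip, vision gives the robot as it stands. The module is installed in compiled form; this text tells all that it offers.
- The arm moves only by the shell command python3 -m creep 'ROWS' [FORCE]. ROWS is a JSON object of lists of equal length, an entry for each row: "slide": the shift along the world's x, y, z in m, a list of three; "delta_rot": the turn, a rotation vector about the world's x, y, z in degrees, a list of three; "grip": the opening, from 0 (shut) to 1 (fully open). A call has exactly 8 rows; each row shifts and turns the commanded pose from where the row before left it; what a row does not reach is not made up. A row lasts 1/12 s, in which the tool goes at most 41.7 mm and 7.16 degrees, less where a joint would pass 70% of its speed; a pose out of reach is approached as far as the arm can. A call is refused whole if a number of a shift passes 0.0417 or a number of a turn 7.16, either way. A call with a gripper value outside its range is refused whole. The fingers move at their own pace and stop on an object; FORCE is the grip in N (left out, the last holds). Time passes only in rows, so rows that do not move let the fingers close, or fill a call up. It gives the time, the measured TCP pose, the force, the opening and the grip force at its end, in the units of the state.
- manip.state(): the state, without advancing time (a new reading comes with each control period).
- vision.capture(name): name is "scene" or "top" or "wrist"; returns a dict with "image" (384x512x3 uint8, red, green, blue), "intrinsics" (3x3 intrinsics, pixels), "xyz" and "rotation" of the camera in the world. Camera axes: x right, y up, looking along -z (the intrinsics and any distortion apply to the point x, -y, -z); pixel columns grow to the right and rows downward; lengths in mm; the calibration is good to about 2 mm. The wrist camera is an equidistant fisheye: a pixel r from the principal point sees the ray r / f radians off the axis. A picture is of the moment at which its call begins. There is no depth.
- manip.job_done(): hands the job in; it is judged then, once.
The state is a dict: "time_s": time; "q": joint angles; "joint_velocities": joint speeds; "joint_efforts": joint torques, N m; "position": TCP position; "ee_rot": TCP orientation; "force": force on the tool from outside, world axes, zero at the start; "torque": the same for the moment, N m; "width": finger opening in mm; "gripper_force": force on a finger pad.
Only numpy, scipy, OpenCV 4.12 (cv2) and the standard library are available. Lean on these libraries where they do the work, as an engineer would, in place of code of your own. Each camera call takes 0.05 s, during which the arm holds its last target. There are 200 camera calls.

## Task

Slide the blue specimen plate along the bench, up onto the steel platen, until it lies flush against both the red back stop and the aluminium guide rail; push it, do not lift it. Then turn the black clamp handle clockwise until you feel its orange cam hold the plate firmly, but do not crank it hard. Leave the weight, the calliper and the handset where they are.

Things in the scene. Friction and masses are not known exactly. Their poses are not given: they have to be found in the camera images.
- plate: blue plastic specimen plate with a white dot in the middle of its top, 120 (its x) x 95 (its y) x 12 mm thick, too wide to grasp, about 0.25 kg; origin at the centre of its underside. It starts flat on the bench, its x within about 25 degrees of the station's x.
- station: fixed specimen station. Origin: bench level, under the plate's centre when the plate is fully home (plate origin then 3 mm straight above). x: slide-in direction to the back stop; y: to the guide rail; z up. Steel platen 3 mm thick, y -50 to 50 mm, x from -60 mm to the stop, with a ramp up from the bench at x = -82 to -60. No wall at the entry (-x) or clamp (-y) side.
- back_stop (a point): middle of the red back stop's inner face, at its top edge (20 mm above the bench; station x = 60 mm, y = 0). The stop is 105 mm long along the station's y and 14 mm thick.
- rail_end (a point): entry end of the aluminium guide rail's straight inner face, at its top edge (20 mm above the bench; station x = -186 mm, y = 47.5 mm). The rail runs along the station's x from here to the stop, 14 mm thick; beyond this end a flared lead-in opens outwards to about x = -227, y = 75 mm.
- clamp (a joint): angle (rad) of the eccentric clamp on the station's -y side: 0 = open, grows clockwise seen from above, ends at 2.3. Its foot's distance from the rail differs by a few mm each time, so the cam first presses on a plate lying at the rail at anything from 0.9 to 1.75 rad: feel for it. It turns freely with 0.15 N m and stays where left; 0.15 to 0.4 rad past first touch is firm.
- clamp_grip (a point): on the clamp's axis, 40 mm above the bench, middle of the black handle bar: 54 x 14 mm, 28 to 52 mm above the bench, white stripe at one end; x runs along it to the stripe (along the station's x at joint 0), z up. Below: 16 mm stem, orange cam (on a rubber bush) of radius 20 mm, 8 mm off axis, 4.5 to 16.5 mm high. Grey foot, 10 mm high, reaches 53 mm out, away from the plate.
- weight: bystander: steel check weight with a knob, 48 mm wide, 74 mm high, 0.6 kg; origin under its middle
- calliper: bystander: calliper lying flat, 200 mm long (its x), two 50 mm jaws at its -x end towards +y, up to 13 mm high; origin under the middle of the beam
- handset: bystander: grey machine handset lying flat, 75 x 130 x 28 mm (x, y, z); origin under its middle
Things that resemble listed ones, but are neither listed nor needed, are in the scene too. What is shaped like the part that bears clamp but purple or yellow is not meant.

How it is judged:
By the outcome, as a careful person would: the job done as asked, in the order asked, and still so for the second after the job is handed in, with the robot touching nothing.
It also fails if it takes over 64 s, if anything falls off the work surface, if the arm or the gripper's body presses on something with over 40 N, if the wrist force passes 120 N, or if a joint passes its speed limit or range.

## Working session

There is one attempt and no reset: what is moved stays moved. The work goes in short steps, Python scripts to look and compute and a shell command to move; the robot and the scene stay as the last step left them, time stands still between calls to the robot, and variables do not carry over. Pictures are saved under pics/ and viewed, at most 10 in all, crops included, and the job is handed in when it is done.

```bash
mkdir -p pics
python3 - <<'E'
from plant import manip, vision
import cv2,pickle
s=manip.state();print(s)
for n in("scene","top"):
    c=vision.capture(n);cv2.imwrite(f"pics/{n}0.png",cv2.resize(c["image"][:,:,::-1],(800,600),interpolation=cv2.INTER_CUBIC));pickle.dump(c,open(f"{n}0.pkl","wb"))
    print(n,c["intrinsics"],c["xyz"],c["rotation"],[k for k in c])
E
```

```text
{'time_s': 0.0, 'q': array([-1.33320414e+00,  3.26928664e-01, -1.93610589e-01,  1.05200240e+00,
       -1.50822726e-05,  1.43656113e+00]), 'joint_velocities': array([ 2.24048322e-03,  5.09492613e-04,  3.83438270e-05,  2.51690658e-04,
       -2.13104174e-03, -3.92537110e-04]), 'joint_efforts': array([-1.33869067e-03, -4.43396902e+01,  2.62441885e+01,  1.54595159e-02,
       -1.77660468e-04,  4.42477884e-06]), 'position': array([ 199.67175837, -511.83485234,  230.49999179]), 'ee_rot': array([-3.13986101e+00, -2.18634609e-04,  3.71827208e-01]), 'force': array([-0.17731387,  0.03757777,  0.90730038]), 'torque': array([ 0.04505294, -0.02327173,  0.00718722]), 'gripper_force': 0.0, 'width': 85.56754627733956}
scene [[490.50755318   0.         252.9982651 ]
 [  0.         490.50755318 193.50288262]
 [  0.           0.           1.        ]] [1346.35637623 -216.98599585 1475.16249712] [0.54403635 0.01008923 1.27513109] ['image', 'intrinsics', 'xyz', 'rotation']
top [[429.33611791   0.         250.51290986]
 [  0.         429.33611791 181.39728953]
 [  0.           0.           1.        ]] [ 460.00214199   34.67758194 1324.33463943] [ 0.06192847  0.0049973  -1.58535068] ['image', 'intrinsics', 'xyz', 'rotation']
```

View pics/top0.png

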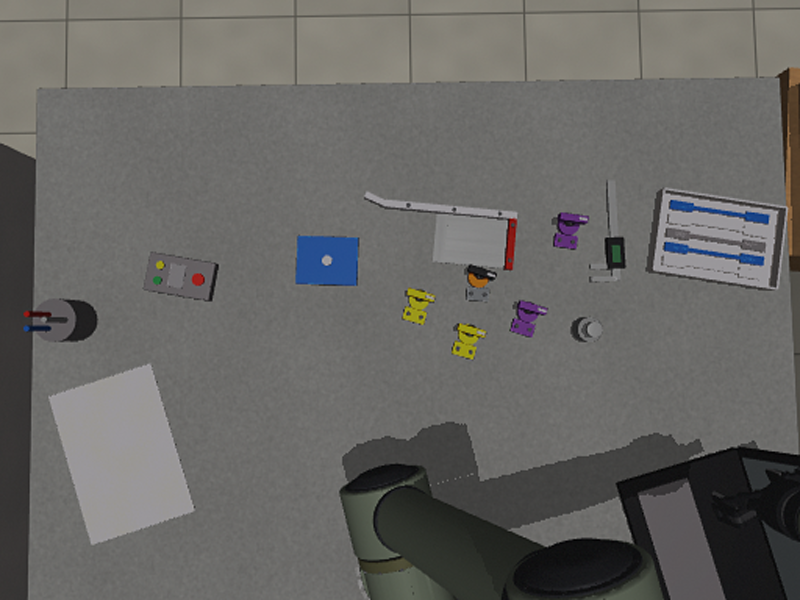

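View pics/scene0.png

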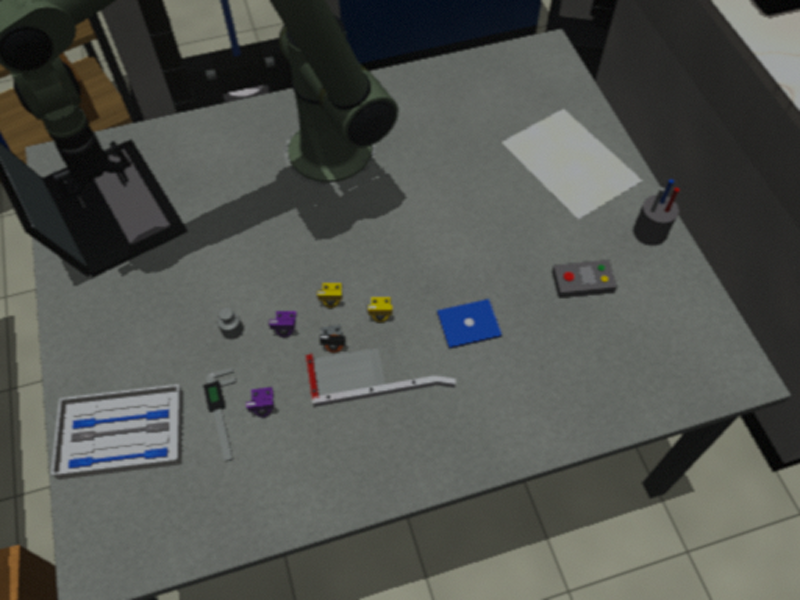

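The top view shows the plate at (327,261), the platen at (470,240), the red stop at (511,244) and the rail along (388,208)–(515,216). Five clamps are candidates: black/orange at (480,280), yellow at (418,305) and (467,340), purple at (527,316) and (570,230). The black one with the orange cam, beside the platen, fits the description. I'll confirm it in an enlarged crop.

```bash
cat > h.py <<'E'
import numpy as np,cv2,pickle
from scipy.spatial.transform import Rotation as R
def ray(c,uv):
    K=c["intrinsics"];uv=np.atleast_2d(uv).astype(float)
    d=np.c_[(uv[:,0]-K[0,2])/K[0,0],-(uv[:,1]-K[1,2])/K[1,1],-np.ones(len(uv))]
    return d@R.from_euler("xyz",c["rotation"]).as_matrix().T
def ground(c,uv,z):
    d=ray(c,uv);o=np.array(c["xyz"]);return o+d*((z-o[2])/d[:,2])[:,None]
def pix(c,p):
    K=c["intrinsics"];q=(np.atleast_2d(p)-c["xyz"])@R.from_euler("xyz",c["rotation"]).as_matrix()
    return np.c_[K[0,0]*q[:,0]/-q[:,2]+K[0,2],K[1,1]*-q[:,1]/-q[:,2]+K[1,2]]
def blue(c,lo=60):
    h=cv2.cvtColor(c["image"],cv2.COLOR_RGB2HSV);return cv2.inRange(h,(100,140,lo),(125,255,255))
E
python3 - <<'E'
from h import *
for n in("top","scene"):
    c=pickle.load(open(n+"0.pkl","rb"));im=c["image"]
    m=blue(c);k,l,st,ce=cv2.connectedComponentsWithStats(m)
    best=None
    for i in range(1,k):
        if st[i,4]>400: print(n,st[i],ce[i]); 
    hsv=cv2.cvtColor(im,cv2.COLOR_RGB2HSV)
    r=cv2.inRange(hsv,(0,150,90),(6,255,255))|cv2.inRange(hsv,(174,150,90),(180,255,255))
    k,l,st,ce=cv2.connectedComponentsWithStats(r)
    for i in range(1,k):
        if st[i,4]>60:
            b=cv2.minAreaRect(np.argwhere(l==i)[:,::-1].astype(np.float32));print(n,"red",st[i],ce[i],cv2.boxPoints(b).tolist())
c=pickle.load(open("top0.pkl","rb"));im=c["image"][110:230,180:340,::-1]
cv2.imwrite("pics/crop0.png",cv2.resize(im,(800,600),interpolation=cv2.INTER_CUBIC))
E
```

```text
top [ 189  151   40   32 1155] [208.81645022 166.42510823]
top red [324 140   7  33 128] [326.703125 155.578125] [[323.1163330078125, 171.6622772216797], [325.89306640625, 139.7298126220703], [330.25140380859375, 140.1088104248047], [327.47467041015625, 172.04127502441406]]
scene [280 192  41  30 818] [299.77017115 206.57334963]
scene red [197 232   6  17  63] [199.28571429 240.11111111] [[196.2999725341797, 232.09996032714844], [199.9399871826172, 231.57997131347656], [202.2799835205078, 247.95997619628906], [198.6399688720703, 248.47996520996094]]
```

View pics/crop0.png

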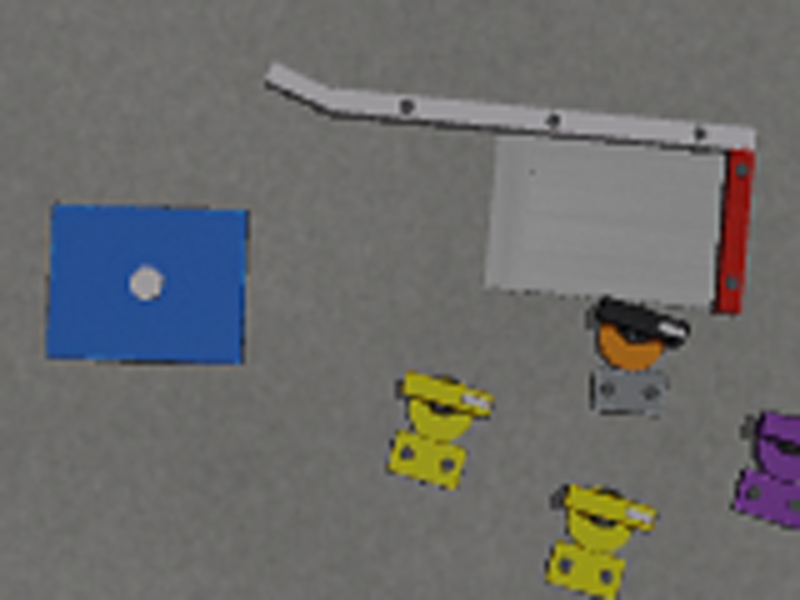

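The crop confirms it: black bar centred about (641,322), white stripe at its right end, orange cam, beside the platen. Next I'll work out the poses.

Run:
```python
from h import *
c=pickle.load(open("top0.pkl","rb"))
f=lambda a:(np.array(a)+.5)/5-.5+[180,110]
re=ground(c,f([[333,112],[725,150]]),20);print("rail",re)
st=ground(c,f([[728,152],[717,312]]),20);print("stop",st)
pl=ground(c,f([[52,205],[248,209],[243,361],[47,357]]),12);print("plate",pl,pl.mean(0))
print("dot",ground(c,f([[146,283]]),12), "len",np.linalg.norm(np.diff(pl,axis=0),axis=1))
print("handle",ground(c,f([[598,308],[641,322],[690,332]]),52))
e=re[1]-re[0];a1=np.arctan2(e[1],e[0]);e=st[0]-st[1];a2=np.arctan2(e[1],e[0])-np.pi/2
print("yaw deg",np.degrees([a1,a2]))
e=pl[1]-pl[0]+pl[2]-pl[3];print("plate yaw",np.degrees(np.arctan2(e[1],e[0])))
# joint fit of station pose on points & verify in both views
for n in("scene",):
    s=pickle.load(open(n+"0.pkl","rb"))
    for nm,P in(("rail0",re[0]),("stop mid",st.mean(0)),("dot",ground(c,f([[146,283]]),12)[0]),("handle",ground(c,f([[641,322]]),52)[0])):
        print(nm,pix(s,P)[0])
    m=blue(s);k,l,q,ce=cv2.connectedComponentsWithStats(m);i=1+np.argmax(q[1:,4]);print("scene blue->",ground(s,ce[i],12))
w=vision=None
```

```text
rail [[ 692.88816569   51.03136577   20.        ]
 [ 665.71922178 -188.51090164   20.        ]]
stop [[ 664.45778296 -190.31371562   20.        ]
 [ 566.35801079 -181.1341498    20.        ]]
plate [[639.2132974  224.93505731  12.        ]
 [634.89860371 104.27118806  12.        ]
 [541.24502404 108.41067316  12.        ]
 [545.48713295 228.54812769  12.        ]] [590.21101453 166.54126156  12.        ]
dot [[590.12142364 167.44982636  12.        ]] len [120.74098693  93.74501759 120.21232661]
handle [[ 567.19165165 -105.23449569   52.        ]
 [ 558.46546095 -130.58297898   52.        ]
 [ 552.07589083 -159.52310531   52.        ]]
yaw deg [-96.47084887 -95.34581579]
plate yaw -92.03513197975471
rail0 [277.59668147 239.5880935 ]
stop mid [201.80014891 238.5107311 ]
dot [300.25952295 205.65456619]
handle [212.91413171 214.94925678]
scene blue-> [[593.03904782 164.62091495  12.        ]]
```

```bash
R='python3 -m creep'
$R '{"slide":[[0.0127,0.0286,0],[0.0127,0.0286,0],[0.0127,0.0286,0],[0.0127,0.0286,0],[0.0127,0.0286,0],[0.0127,0.0286,0],[0.0127,0.0286,0],[0.0127,0.0286,0]],"delta_rot":[[0,0,6.35],[0,0,6.35],[0,0,6.35],[0,0,6.35],[0,0,6.35],[0,0,6.35],[0,0,6.35],[0,0,6.35]],"grip":[0.5,0.5,0.5,0.5,0.5,0.5,0.5,0.5]}'
$R '{"slide":[[0.0127,0.0286,0],[0.0127,0.0286,0],[0.0127,0.0286,0],[0.0127,0.0286,0],[0.0127,0.0286,0],[0.0127,0.0286,0],[0.0127,0.0286,0],[0.0127,0.0286,0]],"delta_rot":[[0,0,6.35],[0,0,6.35],[0,0,6.35],[0,0,6.35],[0,0,6.35],[0,0,6.35],[0,0,6.35],[0,0,6.35]],"grip":[0.5,0.5,0.5,0.5,0.5,0.5,0.5,0.5]}'
$R '{"slide":[[0.0127,0.0286,0],[0.0127,0.0286,0],[0.0127,0.0286,0],[0.0127,0.0286,0],[0.0127,0.0286,-0.03],[0.0127,0.0286,-0.03],[0.0127,0.0286,-0.03],[0.0127,0.0286,-0.03]],"delta_rot":[[0,0,6.35],[0,0,6.35],[0,0,6.35],[0,0,6.35],[0,0,6.35],[0,0,6.35],[0,0,6.35],[0,0,6.35]],"grip":[0.5,0.5,0.5,0.5,0.5,0.5,0.5,0.5]}'
python3 - <<'E'
from plant import manip
s=manip.state();print(s["position"],s["ee_rot"],s["q"],s["width"])
E
```

```text
time_s: 0.77
position: [301.6, -282.0, 231.0]
ee_rot: [-3.141, -0.0, 1.263]
force: [0.7, -0.3, 0.5]
width: 42.9
gripper_force: 0.0
time_s: 1.43
position: [403.1, -53.2, 231.2]
ee_rot: [-3.141, -0.0, 2.151]
force: [1.0, 0.0, -0.4]
width: 42.6
gripper_force: 0.0
time_s: 2.1
position: [502.8, 171.1, 114.5]
ee_rot: [-3.142, 0.0, 3.037]
force: [-0.0, 0.0, 1.5]
width: 42.7
gripper_force: 0.0
[502.79269905 171.05481351 114.50686746] [-3.14156284e+00  1.61508858e-04  3.03747095e+00] [ 1.88940153e-01  4.00980017e-01 -4.08001997e-01  7.61668303e-01
 -7.52017396e-05  2.93061854e-01] 42.67692194756183
```

```bash
R='python3 -m creep'
$R '{"slide":[[0,0,-0.024],[0,0,-0.024],[0,0,-0.024],[0,0,-0.018],[0,0,-0.008],[0,0,-0.004],[0,0,-0.002],[0,0,-0.002]],"delta_rot":[[0,0,0],[0,0,0],[0,0,0],[0,0,0],[0,0,0],[0,0,0],[0,0,0],[0,0,0]],"grip":[0.5,0.5,0.5,0.5,0.5,0.5,0.5,0.5]}'
python3 - <<'E'
from h import *
from plant import manip,vision
c=vision.capture("wrist");cv2.imwrite("pics/w1.png",c["image"][:,:,::-1]);s=manip.state();print(s["position"],s["force"])
E
```

```text
time_s: 2.77
position: [503.4, 169.6, 10.6]
ee_rot: [3.141, 0.001, 3.032]
force: [1.1, -0.4, 2.2]
width: 42.6
gripper_force: 0.0
[503.39910213 169.60239306  10.5121734 ] [ 0.12085026 -0.82814818 -1.08286328]
```

View pics/w1.png

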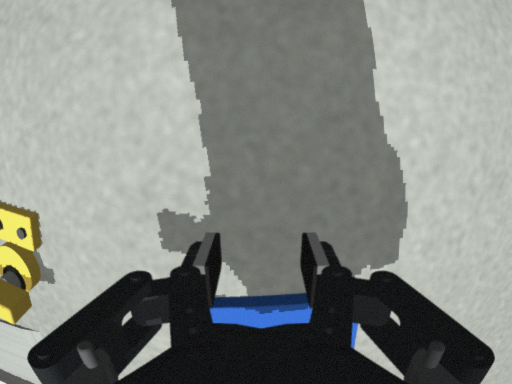

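The wrist view shows the plate's near edge centred between the half-open fingers, at (262,298). I'll lower a little more and push sideways.

```bash
R='python3 -m creep'
$R '{"slide":[[0,0,-0.004],[0,0,-0.003],[0.008,-0.001,0],[0.012,-0.0013,0],[0.012,-0.0013,0],[0.008,-0.001,0],[0.006,-0.0006,0],[0.006,-0.0006,0]],"delta_rot":[[0,0,0],[0,0,0],[0,0,0],[0,0,0],[0,0,0],[0,0,0],[0,0,0],[0,0,0]],"grip":[0.5,0.5,0.5,0.5,0.5,0.5,0.5,0.5]}'
$R '{"slide":[[0.006,-0.0006,0],[0.006,-0.0006,0],[0.006,-0.0006,0],[0.006,-0.0006,0],[0.004,-0.0004,0],[0.003,-0.0003,0],[0,0,0],[0,0,0]],"delta_rot":[[0,0,0],[0,0,0],[0,0,0],[0,0,0],[0,0,0],[0,0,0],[0,0,0],[0,0,0]],"grip":[0.5,0.5,0.5,0.5,0.5,0.5,0.5,0.5]}'
cat >> h.py <<'E'
O=np.array([624.8,-127.5]);A=np.radians(-96.3)
def sta(p): return (np.asarray(p)[...,:2]-O)@np.array([[np.cos(A),-np.sin(A)],[np.sin(A),np.cos(A)]])
def look(z=12,name="top"):
    from plant import manip,vision
    c=vision.capture(name);pickle.dump(c,open(name+"_l.pkl","wb"));m=blue(c);m[:, :185]=0;m[:,340:]=0
    cn=max(cv2.findContours(m,0,1)[0],key=cv2.contourArea);b=cv2.minAreaRect(cn)
    P=sta(ground(c,cv2.boxPoints(b),z))
    print("plate st",P.mean(0).round(1),"box",P.round(1).tolist(),"area",cv2.contourArea(cn))
    e=[P[i+1]-P[i] for i in range(3)];print("angles",[(np.degrees(np.arctan2(v[1],v[0]))+45)%90-45 for v in e])
    s=manip.state();print("tcp st",sta(s["position"]).round(1),s["position"].round(1),s["ee_rot"].round(3),s["force"].round(1),s["time_s"])
E
python3 -c "
from h import *;look();c=pickle.load(open('top_l.pkl','rb'));cv2.imwrite('pics/t2.png',cv2.resize(c['image'][110:230,180:340,::-1],(800,600),interpolation=2))"
```

```text
time_s: 3.48
position: [554.1, 163.6, 2.8]
ee_rot: [-3.142, -0.002, 3.032]
force: [-3.6, 0.1, 3.0]
width: 42.9
gripper_force: 1.8
time_s: 4.15
position: [586.4, 160.6, 3.0]
ee_rot: [3.142, 0.001, 3.032]
force: [0.9, 0.4, -0.8]
width: 42.6
gripper_force: 0.0
plate st [-249.8   -8. ] box [[-280.4, 34.2], [-228.2, 39.2], [-219.4, -50.3], [-271.4, -55.2]] area 341.0
angles [np.float64(5.416393277171011), np.float64(5.619033105937433), np.float64(5.4359935381149285)]
tcp st [-282.1  -70. ] [586.2 160.6   3. ] [3.142e+00 1.000e-03 3.032e+00] [-0.7 -0.1  1. ] 4.2
```

View pics/t2.png

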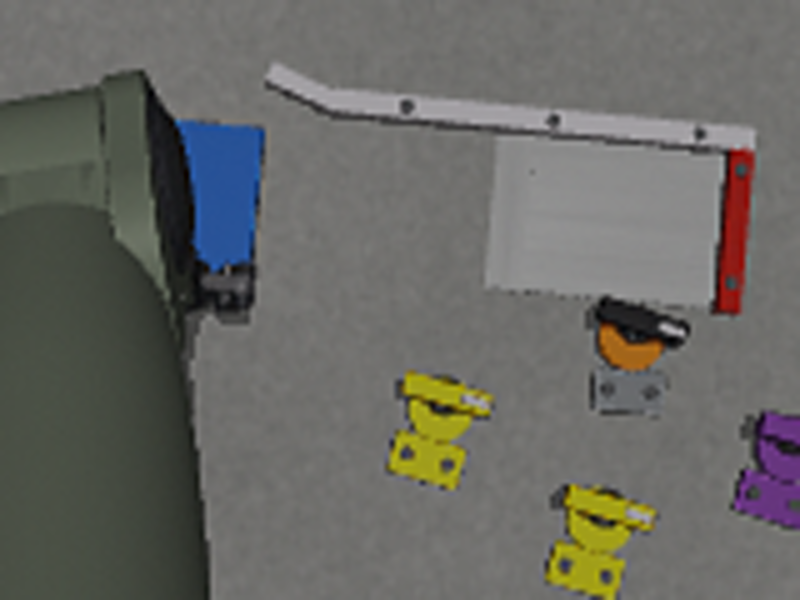

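```bash
R='python3 -m creep'
$R '{"slide":[[0.003,-0.0003,0],[0.003,-0.0003,0],[0.002,-0.0002,0],[0,0,0],[-0.012,0.0013,0],[-0.013,0.0014,0],[0,0,0.03],[0,0,0.03]],"delta_rot":[[0,0,0],[0,0,0],[0,0,0],[0,0,0],[0,0,0],[0,0,0],[0,0,0],[0,0,0]],"grip":[0.5,0.5,0.5,0.5,0.5,0.5,0.5,0.5]}'
$R '{"slide":[[0.0118,0.0109,0],[0.0118,0.0109,0],[0.0118,0.0109,0],[0.0118,0.0109,0],[0.0118,0.0109,0],[0.0118,0.0109,0],[0.0118,0.0109,0],[0.0118,0.0109,0]],"delta_rot":[[0,0,5.63],[0,0,5.63],[0,0,5.63],[0,0,5.63],[0,0,5.63],[0,0,5.63],[0,0,5.63],[0,0,5.63]],"grip":[0.5,0.5,0.5,0.5,0.5,0.5,0.5,0.5]}'
$R '{"slide":[[0,0,0],[0,0,0],[0,0,0],[0,0,0],[0,0,-0.01],[0,0,-0.015],[0,0,-0.015],[0,0,-0.012]],"delta_rot":[[0,0,5.63],[0,0,5.63],[0,0,5.63],[0,0,5.63],[0,0,5.63],[0,0,5.63],[0,0,5.63],[0,0,5.63]],"grip":[0.5,0.5,0.5,0.5,0.5,0.5,0.5,0.5]}'
python3 -c "
from h import *;look();c=pickle.load(open('top_l.pkl','rb'));cv2.imwrite('pics/t3.png',cv2.resize(c['image'][110:230,180:340,::-1],(800,600),interpolation=2))"
```

```text
time_s: 4.87
position: [566.4, 162.2, 61.7]
ee_rot: [-3.14, -0.004, 3.032]
force: [0.8, -0.6, 0.6]
width: 42.7
gripper_force: 0.0
time_s: 5.53
position: [664.3, 250.2, 63.0]
ee_rot: [-3.141, 0.001, -2.461]
force: [-0.7, 0.2, 1.3]
width: 43.1
gripper_force: 0.0
time_s: 6.2
position: [663.5, 249.6, 10.1]
ee_rot: [-3.141, -0.0, -1.675]
force: [-0.3, 0.9, 0.0]
width: 42.5
gripper_force: 0.0
plate st [-286.8   -4.4] box [[-346.4, -51.5], [-347.4, 42.6], [-227.0, 42.6], [-226.5, -51.4]] area 1114.5
angles [np.float64(0.6224279141331408), np.float64(0.014971252696135195), np.float64(0.30358420312509793)]
tcp st [-378.4   -4.6] [661.8 249.1   7.4] [ 3.139e+00 -1.000e-03 -1.672e+00] [-0.9 -0.2 -2. ] 6.25
```

View pics/t3.png

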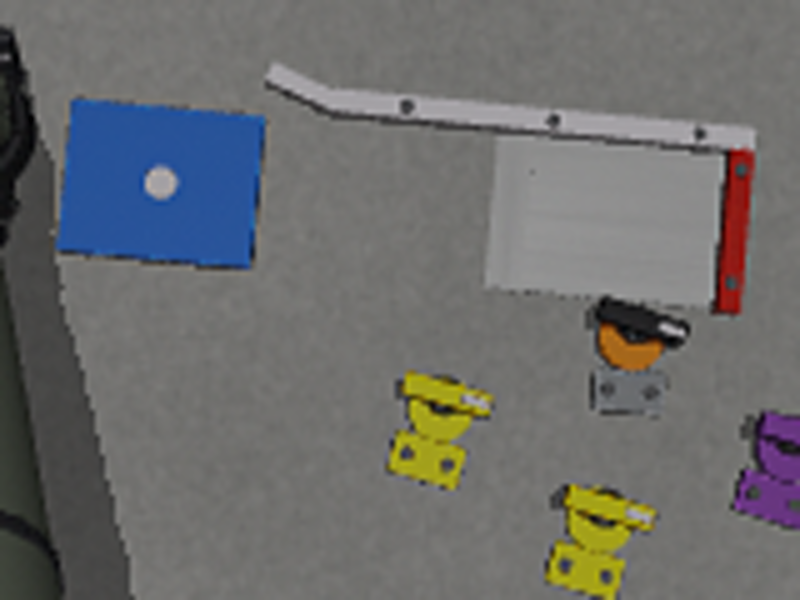

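```bash
R='python3 -m creep'
$R '{"slide":[[0,0,-0.003],[-0.0008,-0.008,0],[-0.0010,-0.010,0],[-0.0011,-0.012,0],[-0.0011,-0.012,0],[-0.0011,-0.012,0],[-0.0011,-0.012,0],[-0.0011,-0.012,0]],"delta_rot":[[0,0,0],[0,0,0],[0,0,0],[0,0,0],[0,0,0],[0,0,0],[0,0,0],[0,0,0]],"grip":[0.5,0.5,0.5,0.5,0.5,0.5,0.5,0.5]}'
$R '{"slide":[[-0.0011,-0.012,0],[-0.0011,-0.012,0],[-0.0011,-0.012,0],[-0.0011,-0.012,0],[-0.0011,-0.012,0],[-0.0011,-0.012,0],[-0.0008,-0.008,0],[-0.0005,-0.005,0]],"delta_rot":[[0,0,0],[0,0,0],[0,0,0],[0,0,0],[0,0,0],[0,0,0],[0,0,0],[0,0,0]],"grip":[0.5,0.5,0.5,0.5,0.5,0.5,0.5,0.5]}'
python3 -c "
from h import *;look()"
```

```text
time_s: 6.92
position: [656.3, 170.8, 8.9]
ee_rot: [-3.14, 0.002, -1.68]
force: [0.1, 3.5, 3.1]
width: 42.8
gripper_force: 2.3
time_s: 7.58
position: [648.4, 85.8, 8.7]
ee_rot: [-3.14, 0.002, -1.68]
force: [1.6, 6.3, 6.0]
width: 42.6
gripper_force: 4.1
plate st [-132.1   -2. ] box [[-175.2, -49.3], [-175.7, 45.0], [-88.9, 45.2], [-88.8, -48.9]] area 761.5
angles [np.float64(0.3279879625030162), np.float64(0.176634421212583), np.float64(0.09816420681700322)]
tcp st [-213.8    0. ] [648.3  85.    8.7] [-3.140e+00  1.000e-03 -1.681e+00] [0.8 3.4 6.1] 7.6333
```

The tips are riding on the plate's top edge: z is 8.7 with 6 N upward, and the TCP overlaps the edge. I'll lift, back off and lower behind the plate.

```bash
R='python3 -m creep'
$R '{"slide":[[0,0,0.015],[0.0013,0.012,0],[0.0016,0.014,0],[0,0,-0.008],[0,0,-0.007],[0,0,0],[0,0,0],[0,0,0]],"delta_rot":[[0,0,0],[0,0,0],[0,0,0],[0,0,0],[0,0,0],[0,0,0],[0,0,0],[0,0,0]],"grip":[0.5,0.5,0.5,0.5,0.5,0.5,0.5,0.5]}'
python3 -c "
from h import *;look()"
```

```text
time_s: 8.3
position: [650.2, 112.5, 7.1]
ee_rot: [3.14, -0.001, -1.679]
force: [-0.5, -0.7, 0.3]
width: 42.7
gripper_force: 0.0
plate st [-147.3   -2. ] box [[-206.6, -49.4], [-207.3, 44.9], [-87.8, 45.2], [-87.7, -48.9]] area 1103.5
angles [np.float64(0.4115716399053895), np.float64(0.17663932346827238), np.float64(0.09521037108316932)]
tcp st [-241.3   -0.7] [650.6 112.5   7.6] [ 3.141 -0.    -1.68 ] [-0.9  0.1  0.5] 8.35
```

```bash
R='python3 -m creep'
$R '{"slide":[[0,0,-0.0045],[0,0,0],[-0.0008,-0.008,0],[-0.0008,-0.008,0],[-0.0008,-0.008,0],[-0.0008,-0.010,0],[-0.0008,-0.010,0],[-0.0008,-0.010,0]],"delta_rot":[[0,0,0],[0,0,0],[0,0,0],[0,0,0],[0,0,0],[0,0,0],[0,0,0],[0,0,0]],"grip":[0.5,0.5,0.5,0.5,0.5,0.5,0.5,0.5]}'
python3 -c "
from h import *;look()"
```

```text
time_s: 9.02
position: [645.9, 57.7, 3.5]
ee_rot: [-3.141, 0.001, -1.68]
force: [0.8, 1.0, 0.1]
width: 42.7
gripper_force: 0.8
plate st [-96.7  -0.8] box [[-134.9, -48.3], [-135.2, 46.5], [-58.3, 46.7], [-58.2, -48.0]] area 680.0
angles [np.float64(0.22074932241000056), np.float64(0.1760031766408261), np.float64(0.016907114804808998)]
tcp st [-184.1    0.8] [645.8  55.4   3.5] [-3.141e+00 -2.000e-03 -1.682e+00] [ 0.4 -1.9 -0.1] 9.0667
```

```bash
R='python3 -m creep'
$R '{"slide":[[-0.0008,-0.010,0],[-0.0008,-0.010,0],[-0.0008,-0.010,0],[-0.0008,-0.010,0],[-0.0008,-0.010,0],[-0.0008,-0.010,0],[-0.0008,-0.010,0],[-0.0008,-0.010,0]],"delta_rot":[[0,0,0],[0,0,0],[0,0,0],[0,0,0],[0,0,0],[0,0,0],[0,0,0],[0,0,0]],"grip":[0.5,0.5,0.5,0.5,0.5,0.5,0.5,0.5]}'
python3 -c "
from h import *;look(15)"
```

```text
time_s: 9.73
position: [639.5, -22.0, 3.5]
ee_rot: [-3.141, 0.001, -1.679]
force: [0.6, 3.8, 2.1]
width: 42.6
gripper_force: 1.9
plate st [0.3 1.5] box [[-21.2, -46.0], [-21.8, 48.6], [21.8, 49.1], [22.2, -45.5]] area 373.5
angles [np.float64(0.346208466442107), np.float64(0.609961157768268), np.float64(0.23039143222291614)]
tcp st [-104.1    3.3] [639.5 -24.3   3.5] [-3.141e+00 -2.000e-03 -1.681e+00] [-0.2 -1.  -0.8] 9.7833
```

```bash
R='python3 -m creep'
$R '{"slide":[[-0.0006,-0.006,0],[-0.0006,-0.006,0],[-0.0006,-0.006,0],[-0.0004,-0.004,0],[-0.0003,-0.003,0],[-0.0003,-0.003,0],[-0.0002,-0.002,0],[-0.0002,-0.002,0]],"delta_rot":[[0,0,0],[0,0,0],[0,0,0],[0,0,0],[0,0,0],[0,0,0],[0,0,0],[0,0,0]],"grip":[0.5,0.5,0.5,0.5,0.5,0.5,0.5,0.5]}'
python3 -c "
from h import *;look(15)"
$R '{"slide":[[-0.0001,-0.001,0],[-0.0001,-0.001,0],[-0.0001,-0.001,0],[-0.0001,-0.001,0],[0,0,0],[0,0,0],[0,0,0],[0,0,0]],"delta_rot":[[0,0,0],[0,0,0],[0,0,0],[0,0,0],[0,0,0],[0,0,0],[0,0,0],[0,0,0]],"grip":[0.5,0.5,0.5,0.5,0.5,0.5,0.5,0.5]}'
```

```text
time_s: 10.45
position: [636.2, -53.1, 3.4]
ee_rot: [3.141, 0.0, -1.679]
force: [-0.8, 3.9, 2.0]
width: 43.0
gripper_force: 1.9
plate st [37.4  1.4] box [[22.2, -45.5], [21.8, 48.0], [52.6, 48.4], [52.9, -45.2]] area 241.5
angles [np.float64(0.2303965047014458), np.float64(0.6105174065584222), np.float64(0.14849315399260377)]
tcp st [-74.8   3.2] [636.2 -53.5   3.4] [ 3.141  0.    -1.679] [-0.9  3.4  3.1] 10.5
time_s: 11.17
position: [635.8, -57.3, 3.4]
ee_rot: [3.141, -0.0, -1.679]
force: [-0.8, 3.8, 2.7]
width: 42.6
gripper_force: 1.8
```

```bash
R='python3 -m creep'
$R '{"slide":[[-0.0001,-0.001,0],[-0.0001,-0.001,0],[-0.0001,-0.001,0],[0,0,0],[0,0,0],[0,0,0],[0,0,0],[0,0,0]],"delta_rot":[[0,0,0],[0,0,0],[0,0,0],[0,0,0],[0,0,0],[0,0,0],[0,0,0],[0,0,0]],"grip":[0.5,0.5,0.5,0.5,0.5,0.5,0.5,0.5]}'
python3 -c "
from h import *;look(15)"
$R '{"slide":[[-0.0001,-0.001,0],[-0.0001,-0.001,0],[0,0,0],[0,0,0],[0,0,0],[0,0,0],[0,0,0],[0,0,0]],"delta_rot":[[0,0,0],[0,0,0],[0,0,0],[0,0,0],[0,0,0],[0,0,0],[0,0,0],[0,0,0]],"grip":[0.5,0.5,0.5,0.5,0.5,0.5,0.5,0.5]}'
```

```text
time_s: 11.83
position: [635.6, -59.6, 3.4]
ee_rot: [3.141, 0.001, -1.679]
force: [-1.0, 5.7, 4.0]
width: 42.8
gripper_force: 2.9
plate st [45.3  1.1] box [[31.4, -46.3], [31.4, 48.4], [59.3, 48.6], [59.2, -46.1]] area 210.0
angles [np.float64(0.0008702291311806221), np.float64(0.4020935087598474), np.float64(-0.07321181463919402)]
tcp st [-68.8   3.2] [635.5 -59.5   3.4] [ 3.141e+00  2.000e-03 -1.679e+00] [-0.3  5.8  2.9] 11.8833
time_s: 12.55
position: [635.5, -59.6, 3.4]
ee_rot: [3.142, 0.005, -1.678]
force: [-0.2, 10.9, 4.3]
width: 42.7
gripper_force: 5.4
```

```bash
R='python3 -m creep'
$R '{"slide":[[0.0013,0.012,0],[0.0014,0.013,0],[0,0,0.03],[0,0,0.03],[-0.0123,-0.0052,0],[-0.0123,-0.0052,0],[-0.0123,-0.0052,0],[-0.0123,-0.0052,0]],"delta_rot":[[0,0,0],[0,0,0],[0,0,0],[0,0,0],[0,0,0],[0,0,0],[0,0,0],[0,0,0]],"grip":[0.5,0.5,0.5,0.5,0,0,0,0]}'
$R '{"slide":[[-0.0123,-0.0052,0],[-0.0123,-0.0052,0],[-0.0123,-0.0052,0],[-0.0123,-0.0052,0],[0,0,-0.02],[0,0,-0.02],[0,0,-0.012],[0,0,-0.002]],"delta_rot":[[0,0,0],[0,0,0],[0,0,0],[0,0,0],[0,0,0],[0,0,0],[0,0,0],[0,0,0]],"grip":[0,0,0,0,0,0,0,0]}'
python3 -c "
from h import *;look(15);c=pickle.load(open('top_l.pkl','rb'));cv2.imwrite('pics/t4.png',cv2.resize(c['image'][120:210,230:350,::-1],(800,600),interpolation=2))"
```

```text
time_s: 13.22
position: [588.9, -58.4, 63.6]
ee_rot: [-3.141, -0.002, -1.679]
force: [-0.3, -0.4, -0.9]
width: 0.5
gripper_force: 0.0
time_s: 13.88
position: [538.3, -78.7, 7.4]
ee_rot: [3.138, -0.001, -1.679]
force: [-0.0, 0.4, 0.7]
width: 0.1
gripper_force: 0.0
plate st [-0.6 29.9] box [[-60.4, 11.2], [-60.4, 48.2], [59.4, 48.5], [59.2, 11.6]] area 321.5
angles [np.float64(0.02209166378941063), np.float64(0.1751153427442773), np.float64(-0.2957218007320961)]
tcp st [-39.  -90.9] [538.8 -78.7   8. ] [ 3.139e+00 -1.000e-03 -1.679e+00] [ 0.4 -0.7 -0.3] 13.9333
```

View pics/t4.png

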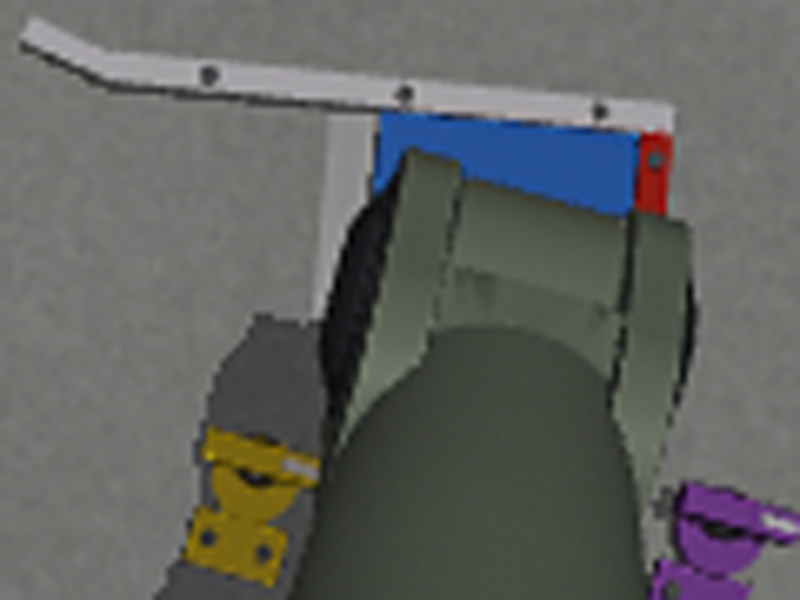

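The plate (375–635, 115–215) sits against the red stop and at the rail. Next, a gentle push towards the rail.

```bash
R='python3 -m creep'
$R '{"slide":[[0.005,-0.0005,0],[0.005,-0.0005,0],[0.004,-0.0005,0],[0.003,-0.0003,0],[0.002,-0.0002,0],[0.001,-0.0001,0],[0.001,-0.0001,0],[0,0,0]],"delta_rot":[[0,0,0],[0,0,0],[0,0,0],[0,0,0],[0,0,0],[0,0,0],[0,0,0],[0,0,0]],"grip":[0,0,0,0,0,0,0,0]}'
$R '{"slide":[[0.001,-0.0001,0],[0.001,-0.0001,0],[0.001,-0.0001,0],[0.001,-0.0001,0],[0,0,0],[0,0,0],[0,0,0],[0,0,0]],"delta_rot":[[0,0,0],[0,0,0],[0,0,0],[0,0,0],[0,0,0],[0,0,0],[0,0,0],[0,0,0]],"grip":[0,0,0,0,0,0,0,0]}'
```

```text
time_s: 14.6
position: [560.9, -81.1, 9.5]
ee_rot: [-3.141, -0.0, -1.679]
force: [-0.5, 0.2, 0.1]
width: -0.4
gripper_force: 0.0
time_s: 15.27
position: [564.7, -81.5, 9.4]
ee_rot: [3.141, 0.0, -1.679]
force: [0.1, 0.4, -0.7]
width: 0.0
gripper_force: 0.0
```

```bash
R='python3 -m creep'
$R '{"slide":[[0.001,-0.0001,0],[0.001,-0.0001,0],[0.001,-0.0001,0],[0.001,-0.0001,0],[0,0,0],[0,0,0],[0,0,0],[0,0,0]],"delta_rot":[[0,0,0],[0,0,0],[0,0,0],[0,0,0],[0,0,0],[0,0,0],[0,0,0],[0,0,0]],"grip":[0,0,0,0,0,0,0,0]}'
$R '{"slide":[[0.001,-0.0001,0],[0.001,-0.0001,0],[0,0,0],[0,0,0],[0,0,0],[0,0,0],[0,0,0],[0,0,0]],"delta_rot":[[0,0,0],[0,0,0],[0,0,0],[0,0,0],[0,0,0],[0,0,0],[0,0,0],[0,0,0]],"grip":[0,0,0,0,0,0,0,0]}'
```

```text
time_s: 15.93
position: [568.6, -81.8, 9.4]
ee_rot: [3.141, 0.0, -1.679]
force: [-0.2, 0.0, -0.3]
width: -0.4
gripper_force: 0.0
time_s: 16.6
position: [570.7, -82.1, 9.4]
ee_rot: [3.142, -0.0, -1.679]
force: [0.3, -0.4, -0.4]
width: 0.1
gripper_force: 0.0
```

```bash
R='python3 -m creep'
$R '{"slide":[[0.001,-0.0001,0],[0.001,-0.0001,0],[0.001,-0.0001,0],[0,0,0],[0,0,0],[0,0,0],[0,0,0],[0,0,0]],"delta_rot":[[0,0,0],[0,0,0],[0,0,0],[0,0,0],[0,0,0],[0,0,0],[0,0,0],[0,0,0]],"grip":[0,0,0,0,0,0,0,0]}'
$R '{"slide":[[0.001,-0.0001,0],[0.001,-0.0001,0],[0,0,0],[0,0,0],[0,0,0],[0,0,0],[0,0,0],[0,0,0]],"delta_rot":[[0,0,0],[0,0,0],[0,0,0],[0,0,0],[0,0,0],[0,0,0],[0,0,0],[0,0,0]],"grip":[0,0,0,0,0,0,0,0]}'
```

```text
time_s: 17.27
position: [573.7, -82.4, 9.4]
ee_rot: [3.141, 0.0, -1.679]
force: [-0.4, 0.3, -0.2]
width: -0.2
gripper_force: 0.0
time_s: 17.93
position: [575.7, -82.6, 9.4]
ee_rot: [3.142, 0.0, -1.679]
force: [-0.1, 0.3, -0.4]
width: -0.5
gripper_force: 0.0
```

```bash
R='python3 -m creep'
$R '{"slide":[[0.001,-0.0001,0],[0.001,-0.0001,0],[0,0,0],[0,0,0],[0,0,0],[0,0,0],[0,0,0],[0,0,0]],"delta_rot":[[0,0,0],[0,0,0],[0,0,0],[0,0,0],[0,0,0],[0,0,0],[0,0,0],[0,0,0]],"grip":[0,0,0,0,0,0,0,0]}'
$R '{"slide":[[0.001,-0.0001,0],[0.0005,0,0],[0,0,0],[0,0,0],[0,0,0],[0,0,0],[0,0,0],[0,0,0]],"delta_rot":[[0,0,0],[0,0,0],[0,0,0],[0,0,0],[0,0,0],[0,0,0],[0,0,0],[0,0,0]],"grip":[0,0,0,0,0,0,0,0]}'
python3 -c "
from h import *;look(15);from plant import vision
cv2.imwrite('pics/w5.png',vision.capture('wrist')['image'][:,:,::-1])"
```

```text
time_s: 18.6
position: [577.4, -82.7, 9.3]
ee_rot: [3.141, 0.0, -1.679]
force: [-1.8, 1.8, 0.1]
width: -0.2
gripper_force: 0.8
time_s: 19.27
position: [577.5, -82.7, 9.2]
ee_rot: [3.138, -0.0, -1.679]
force: [-5.1, 0.6, 3.8]
width: -0.1
gripper_force: 2.8Traceback (most recent call last):
  File "<string>", line 2, in <module>
    from h import *;look(15);from plant import vision
                    ~~~~^^^^
  File "h.py", line 19, in look
    cn=max(cv2.findContours(m,0,1)[0],key=cv2.contourArea);b=cv2.minAreaRect(cn)
ValueError: max() iterable argument is empty
```

```bash
R='python3 -m creep'
$R '{"slide":[[-0.01,0.001,0],[-0.01,0.001,0],[0,0,0.035],[0,0,0.035],[0,0,0.03],[0.0005,-0.017,0],[0.0005,-0.017,0],[0.0005,-0.017,0]],"delta_rot":[[0,0,0],[0,0,0],[0,0,0],[0,0,0],[0,0,0],[0,0,0],[0,0,0],[0,0,0]],"grip":[0,0,0,0,0,1,1,1]}'
python3 - <<'E'
from h import *
from plant import manip,vision
c=vision.capture("wrist");pickle.dump(c,open("w5.pkl","wb"));cv2.imwrite("pics/w5.png",cv2.resize(c["image"][:,:,::-1],(800,600),interpolation=2));s=manip.state();print(s["position"],s["ee_rot"],s["width"],c["xyz"],c["rotation"],c["intrinsics"])
E
```

```text
time_s: 19.98
position: [562.3, -132.6, 110.9]
ee_rot: [-3.138, -0.001, -1.678]
force: [-0.1, 0.1, -0.8]
width: 36.2
gripper_force: 0.0
[ 562.41146927 -135.93606515  110.49948158] [-3.13779417e+00 -3.03922553e-03 -1.68158338e+00] 43.472412266845744 [ 553.91864392 -205.22260919  254.33613314] [-0.28751098  0.00409703  3.03483098] [[297.31863964   0.         260.55864232]
 [  0.         297.31863964 192.56649129]
 [  0.           0.           1.        ]]
```

View pics/w5.png

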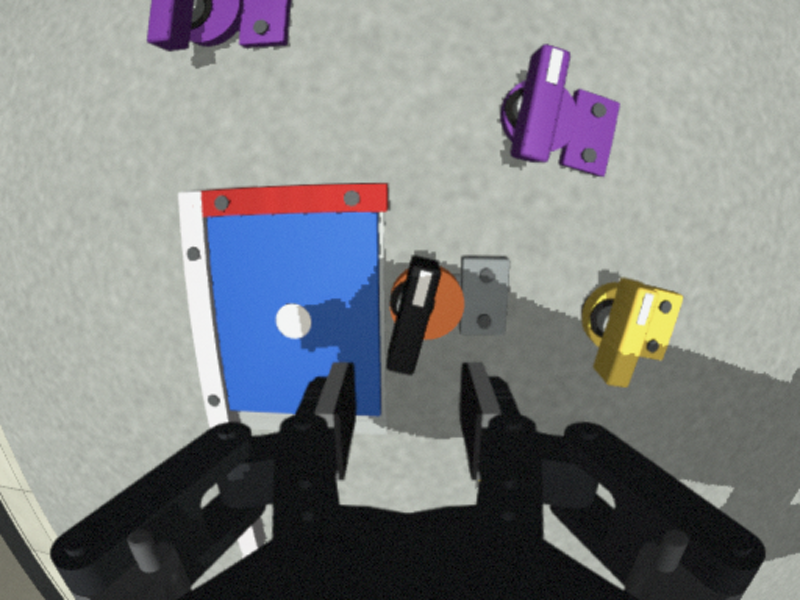

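The wrist view shows the plate flush at the stop and rail, and the handle bar's top face running from (400,372) to its stripe end at (427,269). I'll compute the axis position.

Run:
```python
from h import *
c=pickle.load(open("w5.pkl","rb"));K=c["intrinsics"]
def g(uv,z):
    uv=(np.atleast_2d(uv)+.5)/1.5625-.5;d=(uv-[K[0,2],K[1,2]])/K[0,0];t=np.linalg.norm(d,axis=1)
    v=np.c_[d[:,0]*np.sin(t)/t,-d[:,1]*np.sin(t)/t,-np.cos(t)]@R.from_euler("xyz",c["rotation"]).as_matrix().T
    o=np.array(c["xyz"]);return o+v*((z-o[2])/v[:,2])[:,None]
P=g([[400,372],[427,269]],52);print(P,P.mean(0),np.linalg.norm(P[1]-P[0]),sta(P.mean(0)));e=P[1]-P[0];print("yaw",np.degrees(np.arctan2(e[1],e[0])))
p=g([[293,321],[210,217],[380,213],[381,413],[228,410]],15);print(p,sta(p))
e=p[1]-p[4]+p[2]-p[3];print(np.degrees(np.arctan2(e[1],e[0])))
print(g([[463,300],[391,300]],16.5))
```

```text
[[ 568.42495764 -110.96859397   52.        ]
 [ 550.83420441 -159.77244976   52.        ]] [ 559.62958103 -135.37052186   52.        ] 51.87726804099314 [ 14.97442246 -63.91318562]
yaw -109.82107819525207
[[ 626.97292885 -130.22005921   15.        ]
 [ 664.96770843 -194.22447508   15.        ]
 [ 571.42893099 -183.54790005   15.        ]
 [ 585.32154316  -68.00054984   15.        ]
 [ 681.42449387  -76.27764117   15.        ]] [[  2.46518781   2.45829026]
 [ 61.91374719  47.24709816]
 [ 61.56606177 -46.89838105]
 [-54.80798906 -45.76917585]
 [-57.12667455  50.66168577]]
-97.40574267650803
[[ 532.69136783 -132.90694918   16.5       ]
 [ 571.02023404 -136.96523411   16.5       ]]
```

```bash
R='python3 -m creep'
$R '{"slide":[[0,0,0],[0,0,0],[0,0,-0.01],[0,0,-0.01],[0,0,-0.01],[0,0,-0.01],[0,0,0],[0,0,0]],"delta_rot":[[0,0,-6.2],[0,0,-6.2],[0,0,0],[0,0,0],[0,0,0],[0,0,0],[0,0,0],[0,0,0]],"grip":[1,1,1,1,1,1,1,1]}'
```

```text
time_s: 20.7
position: [559.9, -131.4, 68.1]
ee_rot: [3.139, 0.0, -1.895]
force: [-0.4, -0.3, -0.1]
width: 85.3
gripper_force: 0.0
```

```bash
R='python3 -m creep'
$R '{"slide":[[-0.001,-0.0015,-0.012],[0,0,-0.012],[0,0,-0.012],[0,0,-0.005],[0,0,-0.003],[0,0,0],[0,0,0],[0,0,0]],"delta_rot":[[0,0,0],[0,0,0],[0,0,0],[0,0,0],[0,0,0],[0,0,0],[0,0,0],[0,0,0]],"grip":[1,1,1,1,1,1,0.6,0.3]}' 40
$R '{"slide":[[0,0,0],[0,0,0],[0,0,0],[0,0,0],[0,0,0],[0,0,0],[0,0,0],[0,0,0]],"delta_rot":[[0,0,0],[0,0,0],[0,0,0],[0,0,0],[0,0,0],[0,0,0],[0,0,0],[0,0,0]],"grip":[0,0,0,0,0,0,0,0]}' 40
python3 -c "
from plant import manip;s=manip.state();print(s['position'],s['ee_rot'],s['force'],s['torque'],s['q'])"
```

```text
time_s: 21.37
position: [560.4, -133.6, 26.2]
ee_rot: [-3.14, -0.0, -1.896]
force: [-0.5, 0.4, -0.6]
width: 64.1
gripper_force: 0.0
time_s: 22.03
position: [560.4, -133.6, 25.8]
ee_rot: [-3.14, 0.0, -1.896]
force: [0.8, -0.8, 2.9]
width: 13.3
gripper_force: 41.9
[ 560.38348227 -133.58428708   25.8195089 ] [-3.14032175e+00  8.02834767e-05 -1.89587416e+00] [ 0.76921363 -0.80998082  2.93847025] [-0.01253304 -0.34269043 -0.13437054] [-3.62189420e-01  5.84031794e-01 -3.69180492e-01  6.16316988e-01
  1.27382640e-04 -1.60790778e+00]
```

```bash
R='python3 -m creep'
cat > t.py <<'E'
from plant import manip;import numpy as np
s=manip.state();print("joint~",round(np.radians(-96.5)-(s['ee_rot'][2] if s['ee_rot'][2]<0 else s['ee_rot'][2]-2*np.pi),3),s['position'].round(1),s['force'].round(1),s['torque'].round(3))
E
$R '{"slide":[[0,0,0],[0,0,0],[0,0,0],[0,0,0],[0,0,0],[0,0,0],[0,0,0],[0,0,0]],"delta_rot":[[0,0,-5],[0,0,-5],[0,0,0],[0,0,0],[0,0,0],[0,0,0],[0,0,0],[0,0,0]],"grip":[0,0,0,0,0,0,0,0]}'; python3 t.py
$R '{"slide":[[0,0,0],[0,0,0],[0,0,0],[0,0,0],[0,0,0],[0,0,0],[0,0,0],[0,0,0]],"delta_rot":[[0,0,-5],[0,0,-5],[0,0,-5],[0,0,-5],[0,0,-2],[0,0,0],[0,0,0],[0,0,0]],"grip":[0,0,0,0,0,0,0,0]}'; python3 t.py
```

```text
time_s: 22.7
position: [560.6, -133.7, 25.8]
ee_rot: [-3.14, 0.0, -2.07]
force: [4.7, -0.7, 4.0]
width: 13.4
gripper_force: 40.6
joint~ 0.385 [ 560.6 -133.7   25.8] [ 4.7 -0.7  4. ] [-0.197 -0.797 -0.101]
time_s: 23.37
position: [560.9, -133.9, 25.8]
ee_rot: [-3.139, 0.001, -2.454]
force: [4.1, -1.2, 2.7]
width: 13.2
gripper_force: 40.5
joint~ 0.77 [ 560.9 -133.9   25.8] [ 4.1 -1.2  2.7] [-0.263 -0.939 -0.091]
```

```bash
R='python3 -m creep'; 
$R '{"slide":[[0,0,0],[0,0,0],[0,0,0],[0,0,0],[0,0,0],[0,0,0],[0,0,0],[0,0,0]],"delta_rot":[[0,0,-2],[0,0,-2],[0,0,-2],[0,0,0],[0,0,0],[0,0,0],[0,0,0],[0,0,0]],"grip":[0,0,0,0,0,0,0,0]}'>/dev/null; python3 t.py
$R '{"slide":[[0,0,0],[0,0,0],[0,0,0],[0,0,0],[0,0,0],[0,0,0],[0,0,0],[0,0,0]],"delta_rot":[[0,0,-1],[0,0,-1],[0,0,-1],[0,0,0],[0,0,0],[0,0,0],[0,0,0],[0,0,0]],"grip":[0,0,0,0,0,0,0,0]}'>/dev/null; python3 t.py
$R '{"slide":[[0,0,0],[0,0,0],[0,0,0],[0,0,0],[0,0,0],[0,0,0],[0,0,0],[0,0,0]],"delta_rot":[[0,0,-1],[0,0,-1],[0,0,-1],[0,0,0],[0,0,0],[0,0,0],[0,0,0],[0,0,0]],"grip":[0,0,0,0,0,0,0,0]}'>/dev/null; python3 t.py
$R '{"slide":[[0,0,0],[0,0,0],[0,0,0],[0,0,0],[0,0,0],[0,0,0],[0,0,0],[0,0,0]],"delta_rot":[[0,0,-1],[0,0,-1],[0,0,-1],[0,0,0],[0,0,0],[0,0,0],[0,0,0],[0,0,0]],"grip":[0,0,0,0,0,0,0,0]}'>/dev/null; python3 t.py
```

```text
joint~ 0.874 [ 561.  -134.1   25.8] [ 5.2 -1.8  2.3] [-0.34  -0.918 -0.045]
joint~ 0.927 [ 561.  -134.1   25.8] [ 5.  -2.7  2.1] [-0.378 -0.991  0.053]
joint~ 0.979 [ 561.1 -134.1   25.8] [ 4.4 -2.3  2. ] [-0.356 -0.968 -0.025]
joint~ 1.031 [ 561.1 -134.2   25.8] [ 5.8 -2.2  2.3] [-0.381 -1.012 -0.012]
```

```bash
R='python3 -m creep'; 
$R '{"slide":[[0,0,0],[0,0,0],[0,0,0],[0,0,0],[0,0,0],[0,0,0],[0,0,0],[0,0,0]],"delta_rot":[[0,0,-1],[0,0,-1],[0,0,-1],[0,0,0],[0,0,0],[0,0,0],[0,0,0],[0,0,0]],"grip":[0,0,0,0,0,0,0,0]}'>/dev/null; python3 t.py
$R '{"slide":[[0,0,0],[0,0,0],[0,0,0],[0,0,0],[0,0,0],[0,0,0],[0,0,0],[0,0,0]],"delta_rot":[[0,0,-1],[0,0,-1],[0,0,-1],[0,0,0],[0,0,0],[0,0,0],[0,0,0],[0,0,0]],"grip":[0,0,0,0,0,0,0,0]}'>/dev/null; python3 t.py
$R '{"slide":[[0,0,0],[0,0,0],[0,0,0],[0,0,0],[0,0,0],[0,0,0],[0,0,0],[0,0,0]],"delta_rot":[[0,0,-1],[0,0,-1],[0,0,-1],[0,0,0],[0,0,0],[0,0,0],[0,0,0],[0,0,0]],"grip":[0,0,0,0,0,0,0,0]}'>/dev/null; python3 t.py
```

```text
joint~ 1.084 [ 561.1 -134.3   25.8] [ 6.  -3.   1.9] [-0.41  -0.995  0.022]
joint~ 1.136 [ 561.1 -134.3   25.8] [ 4.9 -2.9  2.1] [-0.499 -0.949  0.015]
joint~ 1.188 [ 561.1 -134.4   25.8] [ 4.9 -2.5  1.8] [-0.503 -1.045  0.048]
```

```bash
R='python3 -m creep'; 
$R '{"slide":[[0,0,0],[0,0,0],[0,0,0],[0,0,0],[0,0,0],[0,0,0],[0,0,0],[0,0,0]],"delta_rot":[[0,0,-1],[0,0,-1],[0,0,-1],[0,0,0],[0,0,0],[0,0,0],[0,0,0],[0,0,0]],"grip":[0,0,0,0,0,0,0,0]}'>/dev/null; python3 t.py
$R '{"slide":[[0,0,0],[0,0,0],[0,0,0],[0,0,0],[0,0,0],[0,0,0],[0,0,0],[0,0,0]],"delta_rot":[[0,0,-1],[0,0,-1],[0,0,-1],[0,0,0],[0,0,0],[0,0,0],[0,0,0],[0,0,0]],"grip":[0,0,0,0,0,0,0,0]}'>/dev/null; python3 t.py
$R '{"slide":[[0,0,0],[0,0,0],[0,0,0],[0,0,0],[0,0,0],[0,0,0],[0,0,0],[0,0,0]],"delta_rot":[[0,0,-1],[0,0,-1],[0,0,-1],[0,0,0],[0,0,0],[0,0,0],[0,0,0],[0,0,0]],"grip":[0,0,0,0,0,0,0,0]}'>/dev/null; python3 t.py
```

```text
joint~ 1.241 [ 561.2 -134.4   25.8] [ 5.6 -2.8  1.6] [-0.497 -1.014  0.028]
joint~ 1.293 [ 561.2 -134.5   25.8] [ 5.7 -3.2  0.5] [-0.551 -1.003  0.034]
joint~ 1.346 [ 561.2 -134.6   25.8] [ 5.6 -4.1  1.4] [-6.000e-01 -1.019e+00 -1.000e-03]
```

```bash
R='python3 -m creep'; 
$R '{"slide":[[0,0,0],[0,0,0],[0,0,0],[0,0,0],[0,0,0],[0,0,0],[0,0,0],[0,0,0]],"delta_rot":[[0,0,-1],[0,0,-1],[0,0,-1],[0,0,0],[0,0,0],[0,0,0],[0,0,0],[0,0,0]],"grip":[0,0,0,0,0,0,0,0]}'>/dev/null; python3 t.py
$R '{"slide":[[0,0,0],[0,0,0],[0,0,0],[0,0,0],[0,0,0],[0,0,0],[0,0,0],[0,0,0]],"delta_rot":[[0,0,-1],[0,0,-1],[0,0,-1],[0,0,0],[0,0,0],[0,0,0],[0,0,0],[0,0,0]],"grip":[0,0,0,0,0,0,0,0]}'>/dev/null; python3 t.py
$R '{"slide":[[0,0,0],[0,0,0],[0,0,0],[0,0,0],[0,0,0],[0,0,0],[0,0,0],[0,0,0]],"delta_rot":[[0,0,-1],[0,0,-1],[0,0,-1],[0,0,0],[0,0,0],[0,0,0],[0,0,0],[0,0,0]],"grip":[0,0,0,0,0,0,0,0]}'; python3 t.py
```

```text
joint~ 1.398 [ 561.1 -134.6   25.8] [ 5.1 -4.6  0.9] [-0.557 -0.967  0.053]
joint~ 1.45 [ 561.1 -134.6   25.8] [ 6.  -4.5  0.9] [-0.683 -0.981  0.134]
time_s: 32.03
position: [561.1, -134.7, 25.8]
ee_rot: [-3.139, 0.002, 3.097]
force: [6.3, -3.1, 1.5]
width: 13.6
gripper_force: 39.2
joint~ 1.502 [ 561.1 -134.7   25.8] [ 6.3 -3.1  1.5] [-0.678 -1.056  0.205]
```

```bash
R='python3 -m creep'; 
$R '{"slide":[[0,0,0],[0,0,0],[0,0,0],[0,0,0],[0,0,0],[0,0,0],[0,0,0],[0,0,0]],"delta_rot":[[0,0,-1],[0,0,-1],[0,0,-1],[0,0,0],[0,0,0],[0,0,0],[0,0,0],[0,0,0]],"grip":[0,0,0,0,0,0,0,0]}'>/dev/null; python3 t.py
$R '{"slide":[[0,0,0],[0,0,0],[0,0,0],[0,0,0],[0,0,0],[0,0,0],[0,0,0],[0,0,0]],"delta_rot":[[0,0,-1],[0,0,-1],[0,0,-1],[0,0,0],[0,0,0],[0,0,0],[0,0,0],[0,0,0]],"grip":[0,0,0,0,0,0,0,0]}'>/dev/null; python3 t.py
```

```text
joint~ 1.555 [ 561.1 -134.8   25.8] [ 5.7 -4.3  0.2] [-0.744 -1.034  0.235]
joint~ 1.607 [ 561.  -134.8   25.8] [ 5.1 -4.8  1.7] [-0.855 -0.916  0.33 ]
```

```bash
R='python3 -m creep'; 
$R '{"slide":[[0,0,0],[0,0,0],[0,0,0],[0,0,0],[0,0,0],[0,0,0],[0,0,0],[0,0,0]],"delta_rot":[[0,0,-1],[0,0,-1],[0,0,-1],[0,0,-1],[0,0,0],[0,0,0],[0,0,0],[0,0,0]],"grip":[0,0,0,0,0,0,0,0]}'>/dev/null; python3 t.py
$R '{"slide":[[0,0,0],[0,0,0],[0,0,0],[0,0,0],[0,0,0],[0,0,0],[0,0,0],[0,0,0]],"delta_rot":[[0,0,0],[0,0,0],[0,0,0],[0,0,0],[0,0,0],[0,0,0],[0,0,0],[0,0,0]],"grip":[0.3,0.6,0.9,1,1,1,1,1]}'; python3 t.py
$R '{"slide":[[0,0,0.01],[0,0,0.02],[0,0,0.03],[0,0,0.03],[-0.02,0,0.03],[-0.04,0,0.02],[-0.04,0,0],[-0.04,0,0]],"delta_rot":[[0,0,0],[0,0,0],[0,0,0],[0,0,0],[0,0,0],[0,0,0],[0,0,0],[0,0,0]],"grip":[1,1,1,1,1,1,1,1]}'
$R '{"slide":[[-0.04,0,0],[-0.03,0,0],[0,0,0],[0,0,0],[0,0,0],[0,0,0],[0,0,0],[0,0,0]],"delta_rot":[[0,0,0],[0,0,0],[0,0,0],[0,0,0],[0,0,0],[0,0,0],[0,0,0],[0,0,0]],"grip":[1,1,1,1,1,1,1,1]}'
python3 -c "
from h import *;look(15);c=pickle.load(open('top_l.pkl','rb'));cv2.imwrite('pics/t6.png',cv2.resize(c['image'][120:210,230:350,::-1],(800,600),interpolation=2))"
```

```text
joint~ 1.676 [ 561.  -134.9   25.8] [ 5.5 -4.5  1.6] [-0.816 -0.981  0.509]
time_s: 34.7
position: [559.6, -133.3, 25.4]
ee_rot: [3.142, -0.0, 2.921]
force: [0.2, -0.1, -0.0]
width: 85.1
gripper_force: 0.0
joint~ 1.677 [ 559.6 -133.3   25.4] [ 0.2 -0.1 -0. ] [-0.009  0.026 -0.016]
time_s: 35.37
position: [422.3, -133.8, 166.1]
ee_rot: [-3.14, 0.004, 2.922]
force: [0.3, -0.5, 0.2]
width: 85.7
gripper_force: 0.0
time_s: 36.03
position: [353.3, -133.5, 164.1]
ee_rot: [-3.142, 0.0, 2.922]
force: [-0.8, 0.0, 0.2]
width: 85.4
gripper_force: 0.0
plate st [-0.5  1. ] box [[-60.7, -46.1], [-60.3, 48.3], [60.0, 48.2], [59.1, -46.2]] area 1102.0
angles [np.float64(-0.22164556770502486), np.float64(-0.07323563724781224), np.float64(-0.5406902976795323)]
tcp st [  35.7 -269.4] [ 353.1 -133.4  164. ] [ 3.141 -0.     2.922] [0.6 0.4 0.5] 36.0833
```

View pics/t6.png

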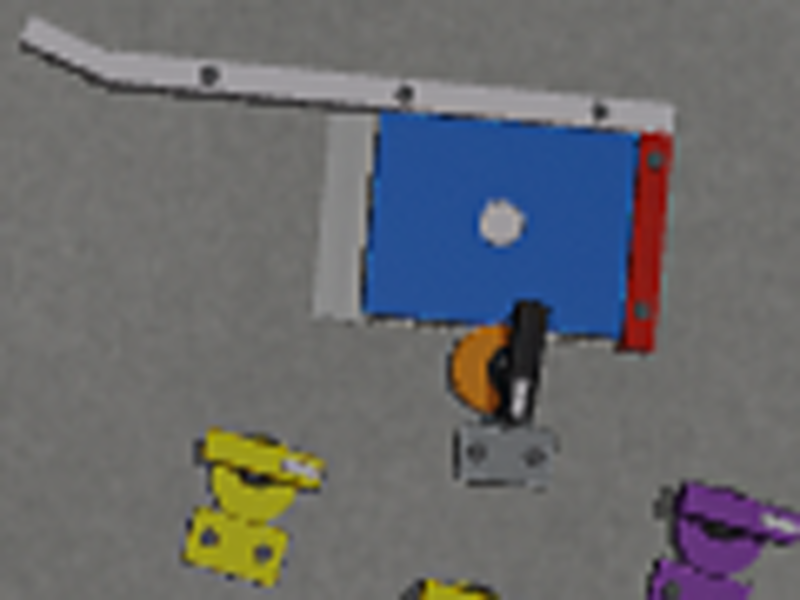

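The picture shows the plate flush against the rail and the red stop (365–640, 112–335), the cam pressed on its edge at (485,340), the handle turned, and the arm clear.

```bash
python3 -c "
from plant import manip;print(manip.job_done())"
```

```text
the job is handed in; nothing more can be done
None
```

I slid the plate home against the back stop and the guide rail, turned the clamp about 0.25 rad past first touch (judged from the rise in wrist torque), and handed the job in at 36 s with the arm clear.

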